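# Block and bar a tin of screws in its carrier

## Task

Pack the tin of screws for the road: first stand the wooden filler block, tab up, on the carrier's floor in the gap beside the tin, then fetch the dark retaining bar from the sloping rack under the shelf and lay it on edge across the carrier over the tin, resting in both notches and sticking out about equally at both sides. Leave the tin standing in its place, and do not knock over or shift the other things on the bench.

Things in the scene. Friction and masses are not known exactly. Their poses are not given: they have to be found in the camera images.
- carrier: (All sizes in mm.) Open plywood carrier fixed to the bench, 134 (own x) x 96 (y), z up, origin: underside centre. Floor top at z 10; inside 112 x 74; walls 11 thick, rims at z 40. On both long walls (y +-42.5) at x = 20 stands a light-wood cheek, 53 wide (x), 11 thick, top at z 99, with a notch open upward, 25 wide (x), bottom at z 83. Tin at the +x end, empty gap at the -x end.
- carrier_notch (a point): Midpoint between the two notch bottoms (x 20, y 0, z 83 in the carrier's frame, same axes). A bar laid properly runs along this y axis, on edge, its underside at this height.
- carrier_gap (a point): Middle of the empty gap on the carrier's floor (x -36, y 0, z 10 in the carrier's frame, same axes). The gap is about 40 to 42 long in x, depending on how the tin stands, and 74 in y.
- tin: Round tin of screws, 70 diameter, 70 high, 0.2 to 0.4 kg, loose, standing in the carrier at its +x end; its top comes 3 below the notch bottoms. Origin: underside centre.
- filler: Wooden filler block, loose, on the bench, about 0.1 kg: body 36 (own x) x 66 (y) x 36 high, with a light-wood grip tab upright on top in the middle, 34 (x) x 14 (y), from z 36 to 68, to be pinched across its 14. Origin: underside centre; z up. Half a turn makes no difference.
- bar: Dark wooden retaining bar, 18 (own x) x 150 (y, length) x 28 (z, height on edge), about 0.12 kg, loose. Origin: centre of its 18 x 150 underside. Starts in the rack with its z pointing up and to the robot's left, 30 degrees from vertical, and comes out freely along its own z. Best pinched across its 18 at mid-length.
- bar_centre (a point): Centre of the bar (14 above its origin along its z).
- bar_rack: Plywood rack fixed to the bench, 190 wide (own y), x from -45 to 85, +x roughly to the robot's right. Origin: on the bench below the bar; z up. Deck sloped 30 degrees, low at its -x side, with two saddles at y +-56, 18 long, grooves 22 wide, 15 deep; mid-bar is free to 22 below its underside. A shelf above (x from 15, z 250 to 262, things on it to 295) bars a vertical approach.
- rack_seat (a point): Centre of the groove bottoms (75 above the rack's origin); same axes as the rack.
- padlock: Bystander: brass padlock, 61 x 40 x 17, lying on the bench. Origin: underside centre.
- tape_roll: Bystander: roll of black tape, 68 across, 18 high, lying flat. Origin: underside centre.
- pliers: Bystander: red-handled pliers, 65 x 131 x 12, lying on the bench. Origin: underside centre.
- spray: Bystander: spray can, 66 across, 202 tall, standing, loose. Origin: underside centre.
- tape_measure: Bystander: yellow tape measure, 35 x 84 x 69 high, standing. Origin: underside centre.
Not all that is in view belongs to the job. There is more than one size of the tin; the one meant has the size given above.

How it is judged:
By the outcome, as a careful person would: the job done as asked, in the order asked, and still so for the second after the job is handed in, with the robot touching nothing.
It also fails if it takes over 62 s, if anything falls off the work surface, if the arm or the gripper's body presses on something with over 40 N, if the wrist force passes 120 N, or if a joint passes its speed limit or range.

## Robot

A 6-joint arm with a two-finger parallel gripper is mounted at the origin on the work surface; the furniture and walls round the work are solid. World frame = base frame: x ahead of the robot, y to its left, z up, the work surface at z = 0. Lengths are in m, angles in degrees, forces in N, time in s.
With the tool pointing down it reaches from about 0.35 to 0.725 m from the base axis. Payload 4.3 kg.
Tool frame: the origin (TCP) lies on the centre line of the jaws, within the pads' length; the fingertips stand 8 mm ahead of it and the grasp point (between the pads) lies 11 mm behind it (robot.nose_length is the distance from the TCP to the fingertips, in m); z points along the fingers, y is the line along which they close (so a half turn about z gives the same grasp; the last joint's range is limited). The gripper opens to 85 mm and grips with 20 to 120 N. Pads are 22 mm wide; open, the fingers measure 114 mm over their backs; the gripper's body (76 mm by 85 mm) begins 54 mm behind the grasp point. The pads swing forward as they close: fully open they stand 13 mm farther back than shut.
Start: joints at [61.633, 21.618, 4.641, 73.018, 0, 83.68], TCP at [0.216, 0.533, 0.239] pointing down, gripper open.
Joint ranges: [-156.06, 156.06], [-48.1, 94.91], [-58.44, 69.94], [-101.28, 121.22], [-78.64, 73.56], [-180, 180]. Speed limits (degrees/s): [147.25, 147.25, 180, 180, 180, 180].

## Interface

Orientations are given as [roll, pitch, yaw] about the fixed x, y, z axes, in that order (R = Rz(yaw) Ry(pitch) Rx(roll)).
In Python, from rig import robot gives the robot as it stands.
- The arm moves only by the tool jog_arm, never from a script. Its argument "moves" is a list that holds one entry, the list of rows, each a list of 4 numbers: the shift along the world's x, y, z in m, then the turn about the world's z in rad. In form: [[[tx, ty, tz, roll], ...]]. A call has exactly 5 rows; each row is the pose to reach, as a shift and turn from the pose commanded when the call began; what a row does not reach only later rows make up. A row lasts 1/12 s, in which the tool goes at most 41.7 mm and 7.16 degrees, less where a joint would pass 70% of its speed; a pose out of reach is approached as far as the arm can. A call with a gripper value outside its range is refused whole. "hand" is the closure in counts, from 0 (fully open) to 255 (shut), set as the call begins (left out, the last holds). The fingers move at their own pace and stop on an object; the grip force is fixed at half the most. Time passes only in rows, so rows that repeat a pose let the fingers close, or fill a call up. It gives the time, the measured TCP pose, the force, the opening and the grip force at its end, in the units of the state.
- robot.sense(): the state, without advancing time (a new reading comes with each control period).
- robot.read_camera(name): name is "side" or "top"; returns a dict with "color" (400x640x3 uint8, red, green, blue), "depth" (400x640 float32, m along the optical axis (not along the pixel's ray), 0 where there is no reading), "intrinsics" (3x3 intrinsics, pixels), "camera_from_world" (4x4, takes a point from world to camera coordinates). Camera axes: x right, y down, z forward; pixel columns grow to the right and rows downward; lengths in m; the calibration is good to about 2 mm. A picture is of the moment at which its call begins.
- robot.hand_in(): hands the job in; it is judged then, once.
The state is a dict: "time": time; "joints": joint angles; "qvel": joint speeds; "tau": joint torques, N m; "tool_pos": TCP position; "tcp_rot": TCP orientation; "force": force on the tool from outside, world axes, zero at the start; "wrist_torque": the same for the moment, N m; "grip_width": finger opening in m; "gripper_force": force on a finger pad.
Only numpy, scipy, OpenCV 4.12 (cv2) and the standard library are available. Lean on these libraries where they do the work, as an engineer would, in place of code of your own. Each camera call takes 0.05 s, during which the arm holds its last target. There are 200 camera calls.

## Working session

There is one attempt and no reset: what is moved stays moved. The work goes in short steps, Python scripts to look and compute and a tool call to move; the robot and the scene stay as the last step left them, time stands still between calls to the robot, and variables do not carry over. Pictures are saved under pics/ and viewed, at most 10 in all, crops included, and the job is handed in when it is done.

Besides the shell and the picture viewer there is one more tool, called after "Emit:" by a JSON object that holds its "fn" and its "kwargs". jog_arm: Moves the arm, as the interface text tells. Its arguments: {"type":"object","properties":{"moves":{"type":"array","items":{"type":"array","items":{"type":"array","items":{"type":"number"}}}},"hand":{"type":"number"}},"required":["moves"]}

```bash
ls; mkdir -p pics; python3 - <<'E'
from rig import robot
import cv2,numpy as np
for n in("side","top"):
    c=robot.read_camera(n); np.savez(f"pics/{n}0.npz",**c)
    cv2.imwrite(f"pics/{n}0.png",c["color"][:,:,::-1])
    print(n,c["intrinsics"].round(1).tolist(),c["camera_from_world"].round(3).tolist())
print(robot.sense())
E
```

```text
pics
side [[496.3, 0.0, 321.8], [0.0, 496.3, 197.1], [0.0, 0.0, 1.0]] [[-0.559, 0.829, -0.015, 0.224], [0.375, 0.237, -0.896, -0.113], [-0.74, -0.506, -0.444, 1.504], [0.0, 0.0, 0.0, 1.0]]
top [[361.1, 0.0, 319.4], [0.0, 361.1, 196.0], [0.0, 0.0, 1.0]] [[-0.028, -1.0, -0.009, 0.072], [-0.997, 0.029, -0.07, 0.498], [0.07, 0.007, -0.998, 0.879], [0.0, 0.0, 0.0, 1.0]]
{'time': 0.1, 'joints': array([6.16332004e+01, 2.16595957e+01, 4.57056865e+00, 7.30173628e+01,
       1.30321050e-03, 8.36805503e+01]), 'qvel': array([ 0.06084386, -0.10167109,  0.15425375,  0.03243727,  0.00922223,
        0.04972145]), 'tau': array([ 7.63172338e-04, -4.64696395e+01,  2.70581514e+01,  1.20325023e-02,
       -7.13935287e-05, -1.94059510e-05]), 'tool_pos': array([0.21555412, 0.53245729, 0.23843537]), 'tcp_rot': array([-1.79894400e+02, -1.30057893e-02,  1.57952637e+02]), 'force': array([-0.39273046,  0.00780578, -0.3977656 ]), 'wrist_torque': array([0.04212958, 0.0131735 , 0.03842981]), 'gripper_force': 0.0, 'grip_width': 0.08541693009394}
```

View pics/top0.png

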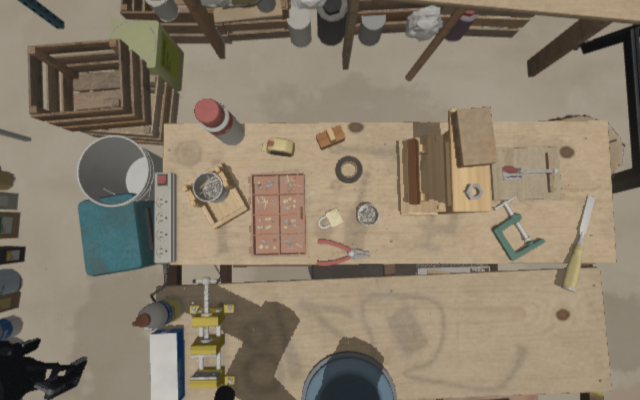

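View pics/side0.png

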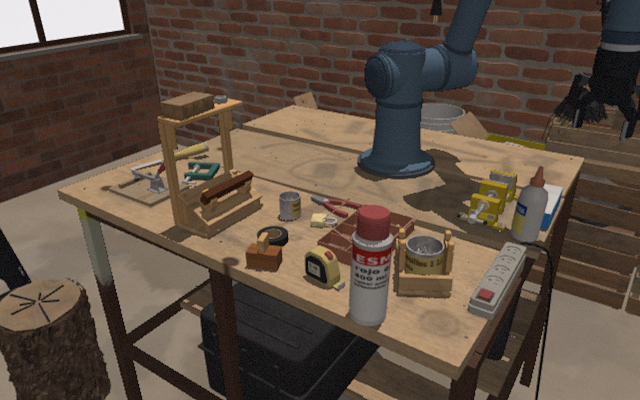

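The top view shows the carrier with the tin at (218,195), the filler at (330,136), and the rack with the dark bar at (412,170), its shelf at (470,150). The spray can is at (213,118), the tape roll at (348,168), the padlock at (330,218), the pliers at (342,250) and the tape measure at (280,147).

Possible mix-ups:
- **Tin:** in the carrier at (210,187), or a loose one at (367,213). I take the one in the carrier.
- **Filler:** the tabbed block at (330,136), or the brown box on the shelf at (473,135). I take the tabbed block.
- **Bar:** the dark bar at (412,170), or the knife/clamp at (580,240). I take the bar.

One close crop to check these.

```bash
cat > h.py <<'E'
import numpy as np,cv2
def cloud(c):
    K=c["intrinsics"];T=np.linalg.inv(c["camera_from_world"]);d=c["depth"]
    v,u=np.mgrid[:d.shape[0],:d.shape[1]]
    P=np.stack([(u-K[0,2])/K[0,0]*d,(v-K[1,2])/K[1,1]*d,d],-1)
    W=P@T[:3,:3].T+T[:3,3]; W[d==0]=np.nan
    return W
E
python3 - <<'E'
from h import *
c=dict(np.load("pics/top0.npz"));s=dict(np.load("pics/side0.npz"))
W=cloud(c);V=cloud(s)
def crop(im,u,v,w,h,k): return cv2.resize(im[v:v+h,u:u+w,::-1],None,fx=k,fy=k,interpolation=cv2.INTER_CUBIC)
A=np.hstack([crop(c["color"],180,150,80,60,5),crop(c["color"],300,110,80,60,5)])
B=np.hstack([crop(c["color"],390,95,110,83,400/110)[:300],crop(s["color"],150,85,120,90,400/120)[:300]])
cv2.imwrite("pics/crops.png",np.vstack([A,B]))
def rect(name,m):
    p=W[m][:,:2]; r=cv2.minAreaRect((p*1000).astype(np.float32)); print(name,m.sum(),np.round(r[0],1),np.round(r[1],1),round(r[2],1),"z",np.nanpercentile(W[m][:,2],[5,50,95]).round(3))
v,u=np.mgrid[:400,:640]
box=lambda a,b,e,f:(u>=a)&(u<b)&(v>=e)&(v<f)
z=W[...,2]
print("bench z",np.nanmedian(z[box(380,400,220,250)]))
rect("filler",box(312,350,120,155)&(z>.025)&(z<.045)); rect("fillertab",box(312,350,120,155)&(z>.055))
rect("filler all",box(312,350,120,155)&(z>.02))
C=box(183,255,160,235)
rect("carrier all",C&(z>.03)&(z<.11)); rect("rim",C&(z>.034)&(z<.045)); rect("tin",C&(z>.068)&(z<.085)&True); rect("cheek",C&(z>.09)&(z<.11))
R=box(390,500,95,225)
rect("shelf",R&(z>.24)&(z<.27));rect("onshelf",R&(z>.27))
dark=(c["color"].sum(2)<200)
rect("bar",box(398,428,130,210)&dark&(z>.08)&(z<.12))
rect("rack",R&(z>.02)&(z<.2))
for h in (.03,.05,.07,.09): rect(f"rack{h}",box(395,470,120,220)&(abs(z-h)<.01))
E
```

```text
bench z -0.0011338136920596709
filler 318 [644.5  26.7] [36.7 65.9] 20.7 z [0.032 0.035 0.038]
fillertab 89 [644.6  26.7] [33.8 14.2] 21.5 z [0.06  0.065 0.068]
filler all 429 [644.5  26.7] [36.7 65.9] 20.7 z [0.029 0.036 0.067]
carrier all 1730 [501.  299.7] [162.5 170.7] 86.5 z [0.033 0.05  0.097]
rim 662 [501.3 300. ] [162.3 170.1] 86.1 z [0.035 0.039 0.043]
tin 339 [524.2 317.2] [69.1 97. ] 29.4 z [0.069 0.08  0.084]
cheek 130 [524. 317.] [52.4 95.9] 29.1 z [0.091 0.097 0.1  ]
shelf 2034 [ 540.5 -218.3] [ 70.6 189. ] 89.1 z [0.257 0.262 0.265]
onshelf 2418 [ 547.3 -220.9] [158.7  61.1] 3.5 z [0.274 0.293 0.295]
bar 137 [ 544.6 -165.9] [ 11.3 141.3] 89.8 z [0.088 0.095 0.103]
rack 3858 [ 541.  -196.2] [114.  190.1] 89.2 z [0.035 0.071 0.1  ]
rack0.03 457 [ 538.7 -185.7] [186.6  95.6] 1.0 z [0.031 0.036 0.04 ]
rack0.05 734 [ 538.6 -199. ] [108.4 184.8] 89.3 z [0.041 0.056 0.06 ]
rack0.07 1380 [ 540.4 -199.6] [104.7 189.2] 89.4 z [0.061 0.07  0.079]
rack0.09 1081 [ 542.8 -192.3] [ 93.9 187.2] 87.7 z [0.081 0.09  0.099]
```

View pics/crops.png

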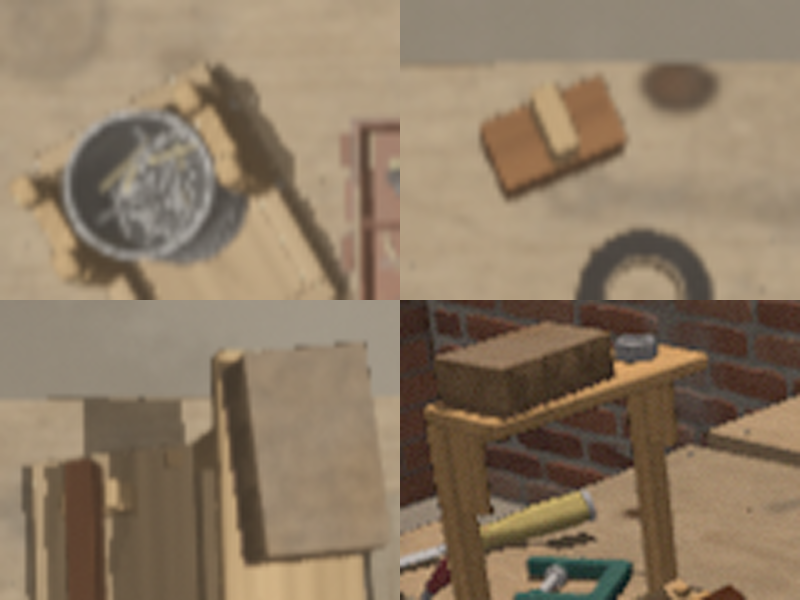

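The crops confirm the choices: filler with light tab at (555,120), the 70 mm tin in the cheeked carrier at (140,185), and the dark bar left of the shelf at (85,530). The depth sizes match the sizes given. Next I move to the filler.

Emit:
{"fn": "jog_arm", "kwargs": {"moves": [[[0.429,-0.506,0,0.746],[0.429,-0.506,0,0.746],[0.429,-0.506,0,0.746],[0.429,-0.506,0,0.746],[0.429,-0.506,0,0.746]]], "hand": 0}}

```text
time: 0.52
tool_pos: [0.3398, 0.3867, 0.2389]
tcp_rot: [-180.0, -0.0, -169.0]
force: [-0.5, 0.3, 0.4]
grip_width: 0.0853
gripper_force: 0.0
```

Emit:
{"fn": "jog_arm", "kwargs": {"moves": [[[0.294,-0.347,0,0.121],[0.294,-0.347,0,0.121],[0.294,-0.347,0,0.121],[0.294,-0.347,0,0.121],[0.294,-0.347,0,0.121]]]}}

```text
time: 0.93
tool_pos: [0.4721, 0.2306, 0.2391]
tcp_rot: [180.0, -0.0, -162.4]
force: [0.8, 0.4, 0.0]
grip_width: 0.085
gripper_force: 0.0
```

Emit:
{"fn": "jog_arm", "kwargs": {"moves": [[[0.159,-0.188,0,0],[0.159,-0.188,0,0],[0.159,-0.188,0,0],[0.159,-0.188,0,0],[0.159,-0.188,0,0]]]}}

```text
time: 1.35
tool_pos: [0.6067, 0.0715, 0.2389]
tcp_rot: [180.0, -0.0, -162.5]
force: [0.3, 0.7, -1.1]
grip_width: 0.0852
gripper_force: 0.0
```

Emit:
{"fn": "jog_arm", "kwargs": {"moves": [[[0.024,-0.029,0,0],[0.024,-0.029,-0.04,0],[0.024,-0.029,-0.08,0],[0.024,-0.029,-0.1,0],[0.024,-0.029,-0.1,0]]]}}

```text
time: 1.77
tool_pos: [0.6254, 0.0441, 0.1327]
tcp_rot: [179.8, -0.7, -162.5]
force: [-0.9, 0.0, -0.0]
grip_width: 0.0851
gripper_force: 0.0
```

Emit:
{"fn": "jog_arm", "kwargs": {"moves": [[[0,0,0,0.056],[0,0,0,0.056],[0,0,0,0.056],[0,0,0,0.056],[0,0,0,0.056]]]}}

```text
time: 2.18
tool_pos: [0.6307, 0.0446, 0.1407]
tcp_rot: [-180.0, 0.1, -159.3]
force: [-0.1, -0.7, -0.7]
grip_width: 0.0855
gripper_force: 0.0
```

Emit:
{"fn": "jog_arm", "kwargs": {"moves": [[[0.014,-0.018,-0.01,0],[0.014,-0.018,-0.04,0],[0.014,-0.018,-0.07,0],[0.014,-0.018,-0.09,0],[0.014,-0.018,-0.09,0]]]}}

```text
time: 2.6
tool_pos: [0.6403, 0.0265, 0.0448]
tcp_rot: [179.8, -0.4, -159.3]
force: [-0.7, -0.7, -0.8]
grip_width: 0.0855
gripper_force: 0.0
```

Emit:
{"fn": "jog_arm", "kwargs": {"moves": [[[0,0,0,0],[0,0,0,0],[0,0,0,0],[0,0,0,0],[0,0,0,0]]], "hand": 255}}

```text
time: 3.02
tool_pos: [0.6452, 0.0264, 0.051]
tcp_rot: [-179.9, 0.2, -159.2]
force: [0.4, 0.3, -0.3]
grip_width: 0.0256
gripper_force: 0.0
```

Emit:
{"fn": "jog_arm", "kwargs": {"moves": [[[0,0,0,0],[0,0,0,0],[0,0,0,0],[0,0,0,0],[0,0,0,0]]]}}

```text
time: 3.43
tool_pos: [0.6448, 0.0263, 0.0505]
tcp_rot: [-180.0, 0.1, -159.2]
force: [-0.0, -0.7, 5.9]
grip_width: 0.0127
gripper_force: 60.2
```

Emit:
{"fn": "jog_arm", "kwargs": {"moves": [[[0,0,0.03,0],[0,0,0.07,0],[0,0,0.11,0],[0,0,0.12,0],[0,0,0.12,0]]]}}

```text
time: 3.85
tool_pos: [0.6468, 0.0263, 0.1738]
tcp_rot: [-179.8, 0.4, -159.2]
force: [-0.5, -0.6, -1.2]
grip_width: 0.0128
gripper_force: 59.3
```

Emit:
{"fn": "jog_arm", "kwargs": {"moves": [[[-0.02,0.03,0,0.03],[-0.04,0.06,0,0.06],[-0.06,0.093,0,0.1],[-0.08,0.124,0,0.145],[-0.1,0.155,0,0.145]]]}}

```text
time: 4.27
tool_pos: [0.5413, 0.1822, 0.1666]
tcp_rot: [179.9, -0.2, -150.9]
force: [-0.3, 1.5, -1.6]
grip_width: 0.0132
gripper_force: 59.3
```

Emit:
{"fn": "jog_arm", "kwargs": {"moves": [[[-0.02,0.03,0,0],[-0.04,0.06,0,0],[-0.06,0.095,0,0],[-0.07,0.108,0,0],[-0.07,0.108,0,0]]]}}

```text
time: 4.68
tool_pos: [0.4698, 0.2916, 0.1668]
tcp_rot: [179.9, -0.3, -150.6]
force: [0.8, -0.9, -1.2]
grip_width: 0.0127
gripper_force: 59.3
```

Emit:
{"fn": "jog_arm", "kwargs": {"moves": [[[0,0,0,0],[0,0,0,0],[0,0,0,0],[0,0,0,0],[0,0,0,0]]]}}

```text
time: 5.1
tool_pos: [0.4747, 0.2885, 0.1692]
tcp_rot: [180.0, -0.0, -151.0]
force: [0.3, -0.6, -0.4]
grip_width: 0.0129
gripper_force: 59.3
```

```bash
python3 - <<'E'
from rig import robot
from h import *
c=robot.read_camera("side"); W=cloud(c); np.savez("pics/side1.npz",**c)
p=robot.sense()["tool_pos"];print(p,robot.sense()["tcp_rot"])
im=cv2.resize(c["color"][200:325,330:490,::-1],None,fx=4,fy=4,interpolation=cv2.INTER_CUBIC);cv2.imwrite("pics/s1.png",im)
t=robot.read_camera("top");np.savez("pics/top1.npz",**t)
a=cv2.resize(t["color"][150:240,180:260,::-1],None,fx=5,fy=5,interpolation=cv2.INTER_CUBIC)
cv2.imwrite("pics/s1.png",np.hstack([cv2.resize(im,(400,450*400//450))[:400],cv2.resize(a,(356,400))]))
E
```

```text
[0.47461379 0.28860763 0.16928683] [ 1.79999485e+02  1.25748812e-03 -1.51025447e+02]
```

View pics/s1.png

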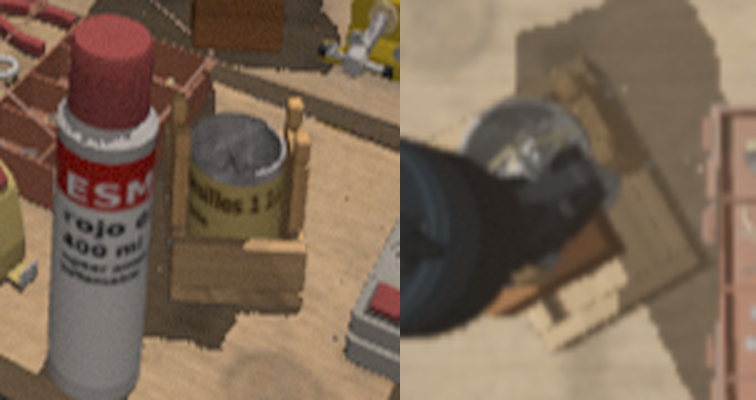

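The block is held over the gap and the tin stands at the +x end. The side crop at (150,150) shows only the carrier and tin. I check the carrier frame and the held block numerically before the tight insertion.

```bash
python3 - <<'E'
from h import *
W=cloud(dict(np.load("pics/top0.npz")));v,u=np.mgrid[:400,:640];C=(u>183)&(u<258)&(v>155)&(v<235);z=W[...,2]
a=np.radians(29.1);o=np.array([.5065,.3073])
def loc(P,o=o,a=a): d=P[:,:2]-o; return np.c_[d@[np.cos(a),np.sin(a)],d@[-np.sin(a),np.cos(a)],P[:,2]]*1000
L=loc(W[C&(z>.033)&(z<.046)]);k=(abs(L[:,0])<75)&(abs(L[:,1])<56);L=L[k]
e=L[L[:,0]<-56]; print("end wall x",np.percentile(e[:,0],[1,50,99]).round(1),"y",np.percentile(e[:,1],[1,99]).round(1))
f=L[(L[:,0]<-10)&(abs(L[:,1])>36)]; 
for s in(1,-1):
    g=f[f[:,1]*s>0]; print("long",s,len(g),np.percentile(g[:,1],[2,50,98]).round(1),np.polyfit(g[:,0],g[:,1],1).round(3))
e2=L[L[:,0]>56];print("far end",np.percentile(e2[:,0],[1,50,99]).round(1)) if len(e2) else 0
T=loc(W[C&(z>.074)&(z<.086)]);T=T[(abs(T[:,1])<36.5)];print("tin x",np.percentile(T[:,0],[1,99]).round(1),"y",np.percentile(T[:,1],[1,99]).round(1),len(T))
W=cloud(dict(np.load("pics/top1.npz")));z=W[...,2]
B=loc(W[C&(z>.145)&(z<.165)]);B=B[(B[:,0]<-10)&(B[:,0]>-70)&(abs(B[:,1])<45)];print("block",len(B),B.min(0).round(1),B.max(0).round(1))
E
```

```text
end wall x [-67.1 -61.9 -56.3] y [-46.9  47.1]
long 1 119 [36.9 41.9 48.2] [-1.2000e-02  4.1698e+01]
long -1 116 [-47.7 -42.7 -36.8] [-9.0000e-03 -4.2941e+01]
far end [56.2 62.6 67.3]
tin x [-14.2  54. ] y [-34.   34.4] 133
block 145 [-54.9 -32.6 145.1] [-37.3  31.8 163.6]
```

Emit:
{"fn": "jog_arm", "kwargs": {"moves": [[[0.001,0.0015,0,0],[0.001,0.0015,-0.02,0],[0.001,0.0015,-0.04,0],[0.001,0.0015,-0.055,0],[0.001,0.0015,-0.06,0]]]}}

```text
time: 5.62
tool_pos: [0.4736, 0.2901, 0.107]
tcp_rot: [180.0, -0.2, -150.9]
force: [-0.2, -0.1, -0.6]
grip_width: 0.0129
gripper_force: 59.3
```

Emit:
{"fn": "jog_arm", "kwargs": {"moves": [[[0,0,0,0],[0,0,-0.01,0],[0,0,-0.02,0],[0,0,-0.025,0],[0,0,-0.025,0]]]}}

```text
time: 6.03
tool_pos: [0.4741, 0.2905, 0.0831]
tcp_rot: [180.0, -0.1, -150.9]
force: [-0.4, -0.7, -1.1]
grip_width: 0.0131
gripper_force: 59.3
```

Emit:
{"fn": "jog_arm", "kwargs": {"moves": [[[0,0,-0.008,0],[0,0,-0.014,0],[0,0,-0.019,0],[0,0,-0.021,0],[0,0,-0.021,0]]]}}

```text
time: 6.45
tool_pos: [0.4745, 0.2906, 0.0626]
tcp_rot: [180.0, -0.1, -150.9]
force: [0.3, 0.1, -1.4]
grip_width: 0.0129
gripper_force: 59.3
```

Emit:
{"fn": "jog_arm", "kwargs": {"moves": [[[0,0,0,0],[0,0,0,0],[0,0,0,0],[0,0,0,0],[0,0,0,0]]]}}

```text
time: 6.87
tool_pos: [0.4752, 0.291, 0.0636]
tcp_rot: [180.0, 0.0, -150.9]
force: [-0.8, 0.3, -1.0]
grip_width: 0.0126
gripper_force: 59.3
```

Emit:
{"fn": "jog_arm", "kwargs": {"moves": [[[0,0,-0.002,0],[0,0,-0.003,0],[0,0,-0.003,0],[0,0,-0.003,0],[0,0,-0.003,0]]]}}

```text
time: 7.28
tool_pos: [0.4751, 0.2909, 0.0605]
tcp_rot: [180.0, 0.0, -150.9]
force: [-0.1, -0.8, 1.4]
grip_width: 0.0132
gripper_force: 59.5
```

Emit:
{"fn": "jog_arm", "kwargs": {"moves": [[[0,0,0,0],[0,0,0,0],[0,0,0,0],[0,0,0,0],[0,0,0,0]]], "hand": 0}}

```text
time: 7.7
tool_pos: [0.475, 0.2909, 0.0603]
tcp_rot: [180.0, -0.0, -150.9]
force: [0.7, -0.1, -0.7]
grip_width: 0.0727
gripper_force: 0.0
```

Emit:
{"fn": "jog_arm", "kwargs": {"moves": [[[0,0,0.02,0],[0,0,0.06,0],[0,0,0.1,0],[0,0,0.14,0],[0,0,0.18,0]]]}}

```text
time: 8.12
tool_pos: [0.4746, 0.2907, 0.2422]
tcp_rot: [180.0, -0.0, -150.9]
force: [0.4, 1.1, -0.7]
grip_width: 0.0855
gripper_force: 0.0
```

Emit:
{"fn": "jog_arm", "kwargs": {"moves": [[[0,-0.04,0.02,0],[0,-0.08,0.02,0],[0,-0.12,0.02,0],[0,-0.16,0.02,0],[0,-0.2,0.02,0]]]}}

```text
time: 8.53
tool_pos: [0.4748, 0.0893, 0.2608]
tcp_rot: [-180.0, 0.1, -150.9]
force: [1.1, -0.2, -0.4]
grip_width: 0.0853
gripper_force: 0.0
```

```bash
python3 - <<'E'
from rig import robot
from h import *
s=robot.sense();print(s["tool_pos"],s["joints"])
c=robot.read_camera("side"); np.savez("pics/side2.npz",**c)
t=robot.read_camera("top");np.savez("pics/top2.npz",**t)
v,u=np.mgrid[:400,:640];C=(u>183)&(u<258)&(v>155)&(v<235);W=cloud(t);z=W[...,2]
for n,lo,hi in(("body",.043,.05),("tab",.07,.083),("cheek",.09,.11)):
    a=np.radians(28.8);d=W[C&(z>lo)&(z<hi)];e=d[:,:2]-[.5065,.3073];L=np.c_[e@[np.cos(a),np.sin(a)],e@[-np.sin(a),np.cos(a)]]*1000
    k=(L[:,0]<(-14 if n!="cheek" else 99))&(abs(L[:,1])<(36.5 if n!="cheek" else 60)); L=L[k];print(n,len(L),L.min(0).round(1),L.max(0).round(1),np.median(d[k,2]).round(3))
K=np.hstack([cv2.resize(t["color"][90:240,380:510,::-1],(347,400),interpolation=cv2.INTER_CUBIC),cv2.resize(c["color"][60:260,140:340,::-1],(400,400),interpolation=cv2.INTER_CUBIC)])
cv2.imwrite("pics/s2.png",K)
E
```

```text
[0.47478111 0.08928027 0.26076889] [ 3.12129933e+00  1.05327358e+01 -7.21033601e+00  7.22001404e+01
 -7.58952384e-04 -2.59848270e+01]Traceback (most recent call last):
  File "<stdin>", line 9, in <module>
    return umr_minimum(a, axis, None, out, keepdims, initial, where)
ValueError: zero-size array to reduction operation minimum which has no identity
```

```bash
cat > m.py <<'E'
from h import *
def chk(f):
    t=dict(np.load(f));W=cloud(t);z=W[...,2]
    a=np.radians(28.8);e=W[...,:2]-[.5065,.3073];X=(e@[np.cos(a),np.sin(a)])*1000;Y=(e@[-np.sin(a),np.cos(a)])*1000
    g=(X>-55)&(X<-16)&(abs(Y)<36);print("gap z pct",(np.nanpercentile(z[g],[5,25,50,75,95])*1000).round(),g.sum())
    for n,k in(("body",g&(z>.036)&(z<.056)),("tab",g&(z>.066)&(z<.085)),("tin",(X>-30)&(X<60)&(abs(Y)<36)&(z>.076)&(z<.088)),("high",(abs(X)<80)&(abs(Y)<90)&(z>.088)&(z<.13))):
        if k.sum(): print(n,k.sum(),X[k].min().round(1),X[k].max().round(1),Y[k].min().round(1),Y[k].max().round(1),np.median(z[k]).round(3))
E
python3 - <<'E'
from m import *
chk("pics/top2.npz")
t=dict(np.load("pics/top2.npz"));c=dict(np.load("pics/side2.npz"))
K=np.hstack([cv2.resize(t["color"][100:260,170:440,::-1],(400,237),interpolation=cv2.INTER_CUBIC),cv2.resize(c["color"][60:300,100:500,::-1],(400,237),interpolation=cv2.INTER_CUBIC)])
cv2.imwrite("pics/s2.png",K)
E
```

```text
return np.nanmean(a, axis, out=out, keepdims=keepdims)
```

View pics/s2.png

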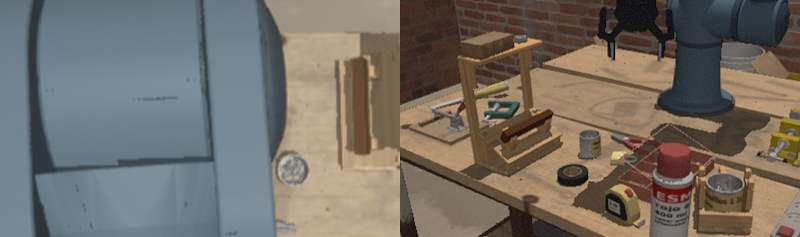

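The top view is hidden by the arm. The side crop shows the bar in the rack at (525,125) and the gripper at (635,50). I measure the gripper and wrist profile against the shelf.

```bash
python3 - <<'E'
from h import *
from rig import robot
print([a for a in dir(robot) if a[0]!="_"],getattr(robot,"nose_length",None))
W=cloud(dict(np.load("pics/side2.npz")));p=np.array([.4748,.0893,.2608]);D=(W-p)*1000
D=D[(abs(D[...,0])<160)&(abs(D[...,1])<160)]
for lo in range(-20,420,20):
    k=(D[:,2]>=lo)&(D[:,2]<lo+20); q=D[k]
    if k.sum()>3: print(lo,k.sum(),"x",np.percentile(q[:,0],[2,98]).round(),"y",np.percentile(q[:,1],[2,98]).round())
E
python3 -c "
import numpy as np,cv2
c=dict(np.load('pics/side2.npz'))['color'];cv2.imwrite('pics/s3.png',cv2.resize(c[0:160,330:530,::-1],None,fx=3,fy=3))"
```

```text
['IKError', 'hand_in', 'nose_length', 'read_camera', 'sense'] 0.008
0 77 x [-19.  36.] y [-46.  50.]
20 150 x [-21.  37.] y [-47.  50.]
40 275 x [-27.  47.] y [-57.  67.]
60 521 x [-26.  47.] y [-58.  67.]
80 618 x [-22.  45.] y [-55.  64.]
100 561 x [-26.  44.] y [-54.  60.]
120 421 x [-9. 40.] y [-25.  37.]
140 461 x [-9. 41.] y [-24.  37.]
160 435 x [-9. 40.] y [-24.  36.]
180 451 x [-9. 39.] y [-23.  35.]
200 476 x [-8. 39.] y [-22.  35.]
220 307 x [-5. 38.] y [-26.  34.]
```

View pics/s3.png

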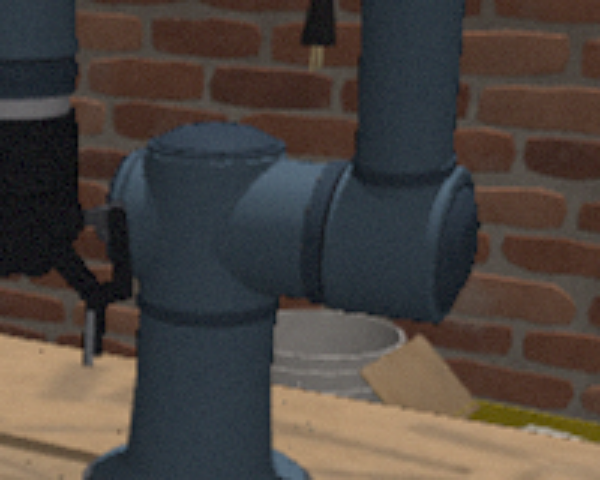

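The crop shows the gripper at (40,200) with a straight wrist cylinder above it. The cylinder radius is about 40 mm from 120 mm above the TCP. At shelf height the tool axis must therefore stay left of rack x ≈ -28. I measure the bar's cross-section now.

```bash
python3 - <<'E'
from h import *
t=dict(np.load("pics/top0.npz"));W=cloud(t)
k=(abs(W[...,0]-.54)<.03)&(W[...,1]<-.1)&(W[...,1]>-.26)
y=W[k][:,1]*1000;z=W[k][:,2]*1000;c=t["color"][k].astype(int)
for a in range(-256,-100,4):
    q=(y>=a)&(y<a+4)
    if q.sum(): print(a+2,q.sum(),np.percentile(z[q],[10,50,90]).round(),np.median(c[q],0).astype(int))
red=(W[...,2]>.075)&(W[...,2]<.112)&(t["color"][...,0].astype(int)>1.5*t["color"][...,2])&(t["color"].sum(2)<300)&(W[...,1]<-.13)&(W[...,1]>-.19)
P=W[red]*1000;print(len(P),cv2.minAreaRect(P[:,:2].astype(np.float32)),np.percentile(P,[1,99],0).round(1))
E
```

```text
-254 8 [ 58.  59. 260.] [113  95  72]
-250 91 [ 59. 261. 294.] [154 132 106]
-246 153 [ 56. 262. 294.] [150 128 102]
-242 110 [ 51. 291. 294.] [153 131 103]
-238 84 [261. 293. 295.] [157 134 106]
-234 81 [261. 293. 295.] [154 132 105]
-230 115 [ 83. 279. 294.] [153 131 105]
-226 140 [ 81. 263. 294.] [148 127 104]
-222 135 [ 78. 262. 294.] [148 128 104]
-218 132 [ 76. 263. 294.] [153 132 107]
-214 132 [ 74. 262. 294.] [153 132 107]
-210 140 [ 73. 263. 295.] [154 133 109]
-206 134 [ 70. 262. 294.] [150 131 107]
-202 132 [ 67. 268. 294.] [150 131 107]
-198 129 [ 65. 262. 294.] [153 134 110]
-194 191 [ 64. 273. 294.] [107  90  69]
-190 240 [ 61. 264. 289.] [106  89  68]
-186 155 [ 58. 259. 262.] [127 105  76]
-182 68 [ 56.  59. 260.] [132 108  81]
-174 14 [81. 82. 84.] [121  97  73]
-170 24 [84. 87. 90.] [92 69 51]
-166 25 [92. 94. 96.] [81 58 43]
-162 34 [ 99. 100. 103.] [86 62 45]
-158 81 [ 42. 100. 103.] [96 68 49]
-154 103 [ 39.  95. 100.] [97 69 50]
-150 93 [37. 94. 98.] [96 68 49]
-146 86 [ 6. 37. 95.] [119 101  78]
-142 93 [-2.  8. 35.] [121 105  85]
-138 41 [-2. -1.  2.] [165 146 119]
-134 39 [-3. -1.  1.] [174 155 127]
-130 37 [-3. -1.  1.] [175 155 126]
-126 39 [-3. -1.  1.] [178 157 129]
-122 35 [-3. -1.  1.] [173 153 126]
-118 41 [-3. -1.  1.] [178 158 129]
-114 37 [-3. -1.  0.] [177 157 128]
-110 37 [-4. -1.  0.] [177 157 129]
-106 37 [-3. -1.  1.] [177 157 129]
-102 37 [-4. -1. -0.] [177 157 129]
751 ((543.95751953125, -168.20159912109375), (44.36283493041992, 149.10037231445312), 89.03590393066406) [[ 472.1 -188.6   79.1]
 [ 616.4 -146.   104. ]]
```

The bar section fits the rack at y = -168 (top edge corner at y -161, z 103). The tool can only point down, so the plan is:

1. Come down with the axis 29 mm left of the bar's rack line, which clears the shelf.
2. Hook the right finger behind the bar's lower right edge.
3. Close while lifting, so the bar slides out along its groove and is caught upright between the pads.

Emit:
{"fn": "jog_arm", "kwargs": {"moves": [[[0.014,-0.039,0,-0.11],[0.028,-0.078,0,-0.22],[0.042,-0.117,0,-0.33],[0.056,-0.156,0,-0.44],[0.069,-0.194,0,-0.52]]]}}

```text
time: 9.05
tool_pos: [0.5447, -0.1043, 0.2604]
tcp_rot: [180.0, 0.0, 179.0]
force: [-0.2, 1.0, 0.1]
grip_width: 0.0855
gripper_force: 0.0
```

Emit:
{"fn": "jog_arm", "kwargs": {"moves": [[[0,0,0,0],[0,0,-0.03,0],[0,0,-0.06,0],[0,0,-0.09,0],[0,0,-0.09,0]]]}}

```text
time: 9.47
tool_pos: [0.5398, -0.101, 0.1642]
tcp_rot: [179.8, -0.6, 179.3]
force: [-1.0, 0.5, 0.3]
grip_width: 0.0852
gripper_force: 0.0
```

Emit:
{"fn": "jog_arm", "kwargs": {"moves": [[[0,0,0,0],[0,0,0,0],[0,0,0,0],[0,0,0,0],[0,0,0,0]]]}}

```text
time: 9.88
tool_pos: [0.5453, -0.1033, 0.1722]
tcp_rot: [-180.0, 0.2, 179.3]
force: [0.4, -0.9, -0.1]
grip_width: 0.0855
gripper_force: 0.0
```

Emit:
{"fn": "jog_arm", "kwargs": {"moves": [[[0,0,-0.015,0],[0,0,-0.03,0],[0,0,-0.045,0],[0,0,-0.06,0],[0,0,-0.06,0]]]}}

```text
time: 10.3
tool_pos: [0.5425, -0.1026, 0.1083]
tcp_rot: [179.9, -0.2, 179.3]
force: [-0.5, 0.1, -0.3]
grip_width: 0.0853
gripper_force: 0.0
```

Emit:
{"fn": "jog_arm", "kwargs": {"moves": [[[0,0,0,0],[0,0,0,0],[0,0,0,0],[0,0,0,0],[0,0,0,0]]]}}

```text
time: 10.72
tool_pos: [0.5447, -0.1033, 0.1113]
tcp_rot: [-180.0, 0.1, 179.3]
force: [-0.7, 0.2, -0.2]
grip_width: 0.0855
gripper_force: 0.0
```

```bash
python3 - <<'E'
from rig import robot
from m import *
np.savez("pics/top3.npz",**robot.read_camera("top"));chk("pics/top3.npz")
np.savez("pics/side3.npz",**robot.read_camera("side"));s=robot.sense();print(s["tool_pos"])
D=(cloud(dict(np.load("pics/side3.npz")))-s["tool_pos"])*1000
D=D[(abs(D[...,0])<120)&(abs(D[...,1])<100)]
for lo in range(-20,420,20):
    q=D[(D[:,2]>=lo)&(D[:,2]<lo+20)]
    if len(q)>3: print(lo,len(q),"x",np.percentile(q[:,0],[2,98]).round(),"y",np.percentile(q[:,1],[2,98]).round())
E
```

```text
gap z pct [25. 44. 46. 49. 76.] 499
body 325 -53.7 -17.0 -31.2 34.7 0.046
tab 99 -52.5 -19.2 -5.4 9.1 0.075
tin 134 -29.9 55.6 -34.4 35.1 0.079
high 137 -6.2 46.0 -48.0 48.0 0.098
[ 0.54435418 -0.10319583  0.11088361]
-20 422 x [-65.  80.] y [-74. -43.]
0 98 x [-8. 15.] y [-51.  56.]
20 171 x [-9. 15.] y [-55.  57.]
40 215 x [-8. 17.] y [-71.  73.]
60 447 x [-10.  21.] y [-71.  72.]
80 467 x [-7. 22.] y [-69.  71.]
100 350 x [-7. 17.] y [-66.  68.]
120 320 x [-15.  41.] y [-19.  37.]
140 808 x [-24.  97.] y [-97.  36.]
160 710 x [-13.  86.] y [-94.  34.]
180 475 x [-14.  85.] y [-99.  36.]
200 358 x [-15.  39.] y [-18.  36.]
220 353 x [-13.  38.] y [-17.  35.]
240 356 x [-15.  39.] y [-17.  36.]
260 467 x [-24.  50.] y [-30.  39.]
280 561 x [-22.  54.] y [-30.  49.]
300 638 x [-22.  55.] y [-43.  50.]
320 654 x [-22.  52.] y [-46.  49.]
340 650 x [-23.  51.] y [-44.  47.]
360 607 x [-26.  48.] y [-33.  40.]
380 40 x [ 4. 42.] y [-15.  32.]
```

The filler stands upright on the carrier floor (body top at z 46 mm, spanning x -54 to -17), and the tin is in place. Now I slide in under the shelf.

Emit:
{"fn": "jog_arm", "kwargs": {"moves": [[[0,-0.01,0,0],[0,-0.02,0,0],[0,-0.03,0,0],[0,-0.036,0,0],[0,-0.036,0,0]]]}}

```text
time: 11.23
tool_pos: [0.5442, -0.1411, 0.1104]
tcp_rot: [-180.0, 0.0, 179.1]
force: [-0.9, 0.1, 0.8]
grip_width: 0.086
gripper_force: 0.0
```

Emit:
{"fn": "jog_arm", "kwargs": {"moves": [[[0,0,0,0],[0,0,-0.01,0],[0,0,-0.02,0],[0,0,-0.03,0],[0,0,-0.035,0]]]}}

```text
time: 11.65
tool_pos: [0.5426, -0.1382, 0.073]
tcp_rot: [179.9, -0.2, 179.3]
force: [-0.6, -0.5, -0.8]
grip_width: 0.0853
gripper_force: 0.0
```

Emit:
{"fn": "jog_arm", "kwargs": {"moves": [[[0,0,-0.003,0],[0,0,-0.006,0],[0,0,-0.009,0],[0,0,-0.009,0],[0,0,-0.009,0]]], "hand": 20}}

```text
time: 12.07
tool_pos: [0.5441, -0.1391, 0.0665]
tcp_rot: [180.0, 0.0, 179.3]
force: [0.1, -0.2, -0.5]
grip_width: 0.0788
gripper_force: 0.0
```

Emit:
{"fn": "jog_arm", "kwargs": {"moves": [[[0,0,0.002,0],[0,0,0.012,0],[0,0,0.02,0],[0,0,0.02,0],[0,0,0.02,0]]], "hand": 255}}

```text
time: 12.48
tool_pos: [0.5467, -0.142, 0.0901]
tcp_rot: [-179.7, 0.4, 179.2]
force: [-1.1, -3.7, 14.0]
grip_width: 0.0284
gripper_force: 58.1
```

```bash
python3 - <<'E'
from rig import robot
from h import *
s=robot.sense();print(s["force"],s["wrist_torque"],s["grip_width"],s["gripper_force"],s["tool_pos"])
c=robot.read_camera("side");np.savez("pics/side4.npz",**c);t=robot.read_camera("top");np.savez("pics/top4.npz",**t)
cv2.imwrite("pics/s4.png",cv2.resize(c["color"][100:240,140:300,::-1],None,fx=4,fy=4,interpolation=cv2.INTER_CUBIC))
E
```

```text
[-1.06992509 -3.66284314 14.02335228] [-0.91433184  0.39499876 -0.01070974] 0.02838836838768087 58.14360402524471 [ 0.54669178 -0.14202746  0.09006274]
```

View pics/s4.png

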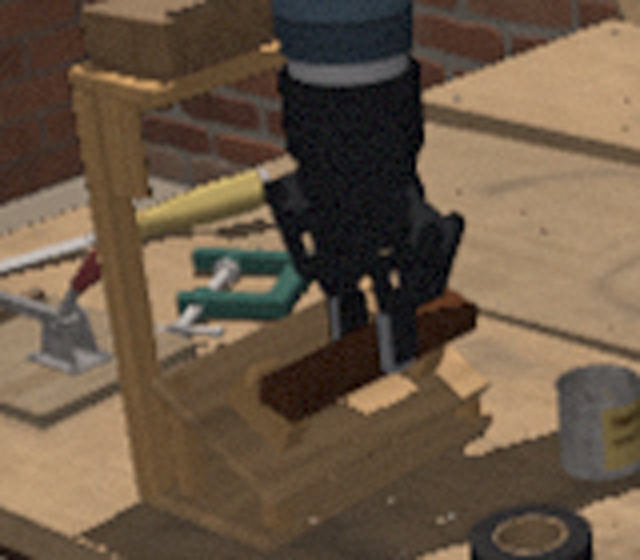

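The picture shows the bar out of its groove and pinched between the fingers at about (390,340), still leaning, with width 28 mm. I lift gently up and to the left.

Emit:
{"fn": "jog_arm", "kwargs": {"moves": [[[0,0.003,0.004,0],[0,0.006,0.009,0],[0,0.009,0.014,0],[0,0.012,0.02,0],[0,0.014,0.024,0]]]}}

```text
time: 13.0
tool_pos: [0.5439, -0.1244, 0.1109]
tcp_rot: [180.0, -0.0, 179.3]
force: [-0.2, 0.4, -1.6]
grip_width: 0.0283
gripper_force: 59.1
```

Emit:
{"fn": "jog_arm", "kwargs": {"moves": [[[0,0.007,0.004,0],[0,0.014,0.008,0],[0,0.02,0.012,0],[0,0.026,0.016,0],[0,0.03,0.02,0]]]}}

```text
time: 13.42
tool_pos: [0.5438, -0.094, 0.1307]
tcp_rot: [180.0, -0.0, 179.3]
force: [0.4, 1.1, -1.2]
grip_width: 0.0282
gripper_force: 59.2
```

```bash
python3 - <<'E'
from rig import robot
from h import *
c=robot.read_camera("side");np.savez("pics/side5.npz",**c);t=robot.read_camera("top");np.savez("pics/top5.npz",**t)
p=robot.sense()["tool_pos"]
for n,d in(("side",c),("top",t)):
    W=cloud(d);D=(W-p)*1000;rgb=d["color"].astype(int)
    k=(abs(D[...,0])<90)&(abs(D[...,0])>24)&(abs(D[...,1])<40)&(D[...,2]>-40)&(D[...,2]<45)&(rgb[...,0]>1.4*rgb[...,2])
    q=D[k]; print(n,k.sum(),np.percentile(q,[2,50,98],0).round(1).tolist())
    m=q[q[:,0]>30] if n=="side" else q
    for a in range(-24,25,4):
        w=m[(m[:,1]>=a)&(m[:,1]<a+4)]
        if len(w)>5: print(a+2,len(w),np.percentile(w[:,2],[5,50,95]).round(1))
cv2.imwrite("pics/s5.png",cv2.resize(c["color"][100:220,180:320,::-1],None,fx=4,fy=4,interpolation=cv2.INTER_CUBIC))
E
```

```text
side 517 [[-67.9, -12.1, -12.0], [42.8, 8.6, 3.9], [79.0, 15.2, 10.3]]
-14 9 [-6.1  0.7  9. ]
-10 28 [-3.9  8.8 10.5]
-6 31 [-0.9  8.5 10.8]
-2 37 [-7.9  7.3 10. ]
2 34 [-0.5  6.6  8.2]
6 42 [-8.5  5.   7.5]
10 82 [-12.2  -4.8   5.8]
14 61 [-7.8  0.4  5.4]
top 448 [[-74.8, -11.5, 1.8], [-40.7, 4.1, 7.2], [71.1, 16.0, 12.1]]
-14 6 [-1.7  0.5  3.1]
-10 34 [ 6.2 10.  11.8]
-6 61 [ 7.8  9.9 12.2]
-2 62 [ 6.6  8.6 10.9]
2 60 [ 5.3  8.2 10.1]
6 70 [4.  6.8 9.9]
10 71 [3.2 5.5 7.8]
14 73 [1.9 4.6 6.5]
18 11 [1.5 3.8 5. ]
```

View pics/s5.png

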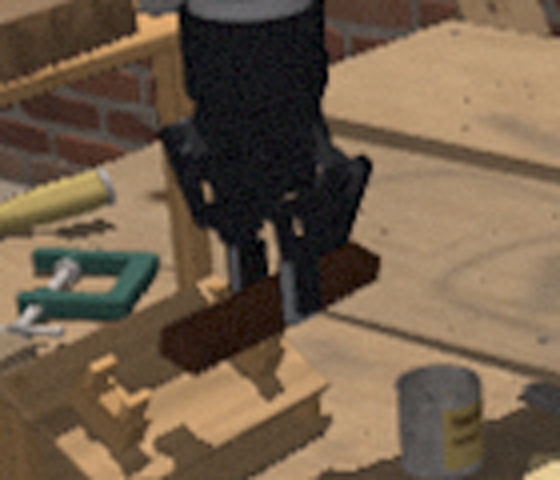

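The picture shows the bar held at about (270,305). It has rolled onto its flat, pinched across its 28 (width 28 mm, top face sloping about 12°, own z pointing left). To mend this:

1. Lay it over the notches, offset so the side to go down overhangs the notch.
2. Let it tip in, then push it upright with one finger.

First I carry it there.

Emit:
{"fn": "jog_arm", "kwargs": {"moves": [[[0,0.02,0.03,0],[0,0.03,0.065,0],[0,0.035,0.1,0],[0,0.04,0.13,0],[0,0.04,0.13,0]]]}}

```text
time: 13.93
tool_pos: [0.5472, -0.0551, 0.2672]
tcp_rot: [-179.9, 0.6, 179.3]
force: [0.5, -0.5, -0.5]
grip_width: 0.028
gripper_force: 59.6
```

Emit:
{"fn": "jog_arm", "kwargs": {"moves": [[[-0.001,0.036,0,-0.11],[-0.002,0.072,0,-0.22],[-0.004,0.108,0,-0.33],[-0.006,0.144,0,-0.44],[-0.008,0.18,0,-0.55]]]}}

```text
time: 14.35
tool_pos: [0.5357, 0.1261, 0.2598]
tcp_rot: [-180.0, -0.0, 147.4]
force: [0.3, 0.9, -1.1]
grip_width: 0.0283
gripper_force: 59.7
```

Emit:
{"fn": "jog_arm", "kwargs": {"moves": [[[-0.001,0.036,0,-0.11],[-0.002,0.072,0,-0.22],[-0.004,0.108,0,-0.33],[-0.006,0.144,0,-0.44],[-0.008,0.18,0,-0.506]]]}}

```text
time: 14.77
tool_pos: [0.5277, 0.3063, 0.2597]
tcp_rot: [-180.0, 0.0, 118.5]
force: [1.8, -0.0, -0.5]
grip_width: 0.0279
gripper_force: 59.7
```

Emit:
{"fn": "jog_arm", "kwargs": {"moves": [[[0,0,0,0],[0,0,0,0],[0,0,0,0],[0,0,0,0],[0,0,0,0]]]}}

```text
time: 15.18
tool_pos: [0.5283, 0.3034, 0.2604]
tcp_rot: [-180.0, 0.0, 118.7]
force: [0.3, 0.2, -0.9]
grip_width: 0.0279
gripper_force: 59.7
```

Emit:
{"fn": "jog_arm", "kwargs": {"moves": [[[-0.0017,0.015,-0.02,0],[-0.0017,0.015,-0.05,0],[-0.0017,0.015,-0.08,0],[-0.0017,0.015,-0.11,0],[-0.0017,0.015,-0.125,0]]]}}

```text
time: 15.6
tool_pos: [0.5247, 0.3177, 0.1317]
tcp_rot: [-179.7, -0.0, 118.7]
force: [0.6, -0.6, -0.4]
grip_width: 0.0285
gripper_force: 59.7
```

Emit:
{"fn": "jog_arm", "kwargs": {"moves": [[[0,0,0,0],[0,0,0,0],[0,0,0,0],[0,0,0,0],[0,0,0,0]]]}}

```text
time: 16.02
tool_pos: [0.5277, 0.3203, 0.1374]
tcp_rot: [179.8, 0.0, 118.8]
force: [0.5, 0.8, -1.1]
grip_width: 0.0281
gripper_force: 59.7
```

```bash
cat > b.py <<'E'
from rig import robot
from h import *
import sys
s=robot.sense();print(s["tool_pos"].round(4),s["force"].round(1),s["grip_width"])
a=np.radians(28.8)
for n in("side","top"):
    d=robot.read_camera(n);np.savez(f"pics/{n}_{sys.argv[1]}.npz",**d)
    W=cloud(d);rgb=d["color"].astype(int);e=W[...,:2]-[.5065,.3073];X=(e@[np.cos(a),np.sin(a)])*1000;Y=(e@[-np.sin(a),np.cos(a)])*1000;Z=W[...,2]*1000
    k=(abs(X-20)<45)&(abs(Y)<95)&(Z>70)&(Z<165)&(rgb[...,0]>1.45*rgb[...,2])&(rgb.sum(2)<330)&(rgb.sum(2)>60)&(abs(Y)>25)
    print(n,k.sum())
    if k.sum()<9: continue
    for q in(k&(Y<0),k&(Y>0)):
        if q.sum()<8: continue
        print(" Y",np.percentile(Y[q],[1,99]).round(1),"X",np.percentile(X[q],[2,98]).round(1),"Z",np.percentile(Z[q],[2,98]).round(1))
        print("  ",[(int(x),int(np.median(Z[q&(abs(X-x)<2)]))) for x in range(-10,56,4) if (q&(abs(X-x)<2)).sum()>4])
E
python3 b.py 6
```

```text
[0.5277 0.3203 0.1374] [ 0.5  0.8 -1.1] 0.028090251398570514
side 1273
 Y [-67.8 -25.6] X [ 5.  51.8] Z [ 71.  147.9]
   [(-2, 98), (2, 97), (6, 96), (10, 92), (14, 100), (18, 147), (22, 146), (26, 144), (30, 144), (34, 143), (38, 133), (42, 136), (46, 88), (50, 83), (54, 83)]
 Y [25.7 71.7] X [ 8.4 51.5] Z [ 72.7 148.5]
   [(6, 89), (10, 89), (14, 147), (18, 147), (22, 146), (26, 145), (30, 144), (34, 143), (38, 132), (42, 139), (46, 89), (50, 85), (54, 79)]
top 511
 Y [-73.4 -26.1] X [-5.5 36.1] Z [ 76.9 148.4]
   [(-6, 88), (-2, 97), (2, 97), (6, 132), (10, 142), (14, 146), (18, 145), (22, 144), (26, 142), (30, 142), (34, 141), (38, 140)]
 Y [43.4 73.6] X [ 7.7 28. ] Z [135.8 149.4]
   [(6, 137), (10, 143), (14, 147), (18, 146), (22, 144), (26, 144)]
```

Emit:
{"fn": "jog_arm", "kwargs": {"moves": [[[-0.001,-0.001,-0.006,0],[-0.0013,-0.0008,-0.012,0],[-0.0013,-0.0008,-0.018,0],[-0.0013,-0.0008,-0.022,0],[-0.0013,-0.0008,-0.024,0]]]}}

```text
time: 16.53
tool_pos: [0.5242, 0.3187, 0.1099]
tcp_rot: [-179.9, -0.0, 118.8]
force: [0.1, -0.3, -0.9]
grip_width: 0.0281
gripper_force: 59.7
```

Emit:
{"fn": "jog_arm", "kwargs": {"moves": [[[0,0,0,0],[0,0,-0.001,0],[0,0,-0.002,0],[0,0,-0.002,0],[0,0,-0.002,0]]]}}

```text
time: 16.95
tool_pos: [0.5252, 0.3192, 0.1096]
tcp_rot: [180.0, 0.0, 118.8]
force: [0.5, -0.7, -0.1]
grip_width: 0.0284
gripper_force: 59.7
```

Emit:
{"fn": "jog_arm", "kwargs": {"moves": [[[0,0,-0.001,0],[0,0,-0.002,0],[0,0,-0.002,0],[0,0,-0.002,0],[0,0,-0.002,0]]]}}

```text
time: 17.37
tool_pos: [0.525, 0.3191, 0.1074]
tcp_rot: [180.0, 0.0, 118.8]
force: [-0.9, -0.0, -0.9]
grip_width: 0.028
gripper_force: 59.7
```

Emit:
{"fn": "jog_arm", "kwargs": {"moves": [[[0,0,0,0],[0,0,0,0],[0,0,0,0],[0,0,0,0],[0,0,0,0]]], "hand": 115}}

```text
time: 17.78
tool_pos: [0.5251, 0.3191, 0.1075]
tcp_rot: [180.0, 0.0, 118.8]
force: [0.9, -0.1, -0.5]
grip_width: 0.0468
gripper_force: 0.0
```

```bash
python3 b.py 7; python3 -c "
import numpy as np,cv2
c=dict(np.load('pics/side_7.npz'))['color'];cv2.imwrite('pics/s7.png',cv2.resize(c[190:300,370:480,::-1],None,fx=4,fy=4,interpolation=cv2.INTER_CUBIC))"
```

```text
[0.5251 0.3191 0.1075] [ 0.9 -0.1 -0.5] 0.04677181271640294
side 1061
 Y [-67.9 -25.9] X [15.8 52.1] Z [ 71.3 117.1]
   [(14, 116), (18, 115), (22, 114), (26, 112), (30, 111), (34, 107), (38, 104), (42, 99), (46, 82), (50, 85), (54, 80)]
 Y [25.9 72.1] X [14.7 51.5] Z [ 72.2 116.9]
   [(14, 116), (18, 115), (22, 113), (26, 112), (30, 110), (34, 106), (38, 105), (42, 92), (46, 83), (50, 84), (54, 82)]
top 481
 Y [-73.3 -25.4] X [-5.5 43. ] Z [ 80.1 117.3]
   [(-6, 91), (-2, 97), (2, 98), (6, 107), (10, 114), (14, 115), (18, 113), (22, 112), (26, 110), (30, 108), (34, 107), (38, 98), (42, 96)]
 Y [43.3 75.2] X [ 4.8 26.6] Z [104.  117.7]
   [(6, 108), (10, 115), (14, 115), (18, 113), (22, 112), (26, 110)]
```

View pics/s7.png

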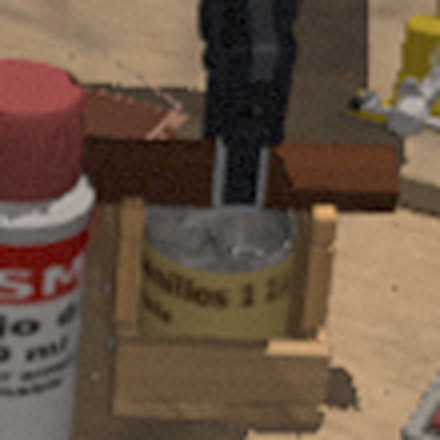

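The picture shows the bar on the cheeks at about (250,170). Its +x lower edge dropped into the notch (tilted 17°), because I did not allow for the tilt when I placed it. I regrip, lift, shift +5 mm along carrier x and lay it again.

Emit:
{"fn": "jog_arm", "kwargs": {"moves": [[[0,0,0,0],[0,0,0,0],[0,0,0,0],[0,0,0,0],[0,0,0,0]]], "hand": 255}}

```text
time: 18.3
tool_pos: [0.5253, 0.3192, 0.1078]
tcp_rot: [180.0, 0.0, 118.8]
force: [0.1, 0.4, 3.4]
grip_width: 0.0286
gripper_force: 59.1
```

Emit:
{"fn": "jog_arm", "kwargs": {"moves": [[[0,0,0.006,0],[0,0,0.013,0],[0,0,0.02,0],[0.0022,0.0012,0.022,0],[0.0044,0.0024,0.022,0]]]}}

```text
time: 18.72
tool_pos: [0.5303, 0.3219, 0.1306]
tcp_rot: [179.9, 0.0, 118.8]
force: [0.4, -0.1, -1.6]
grip_width: 0.0284
gripper_force: 59.3
```

Emit:
{"fn": "jog_arm", "kwargs": {"moves": [[[0,0,0,0],[0,0,0,0],[0,0,0,0],[0,0,0,0],[0,0,0,0]]]}}

```text
time: 19.13
tool_pos: [0.5292, 0.3214, 0.129]
tcp_rot: [-180.0, -0.0, 118.8]
force: [-0.3, 1.0, -0.2]
grip_width: 0.0288
gripper_force: 59.3
```

```bash
python3 b.py 8
```

```text
[0.5292 0.3214 0.129 ] [-0.3  1.  -0.2] 0.028848572504027326
side 1253
 Y [-67.4 -25.9] X [ 9.9 51.3] Z [ 71.1 137.9]
   [(10, 90), (14, 86), (18, 136), (22, 137), (26, 135), (30, 134), (34, 132), (38, 120), (42, 124), (46, 100), (50, 84)]
 Y [25.9 72.1] X [ 9.6 51. ] Z [ 72.5 138. ]
   [(6, 88), (10, 89), (14, 90), (18, 137), (22, 137), (26, 135), (30, 133), (34, 132), (38, 121), (42, 125), (46, 97), (50, 83)]
top 506
 Y [-73.3 -25.7] X [-5.5 38.8] Z [ 75.3 138.6]
   [(-6, 89), (-2, 97), (2, 97), (6, 95), (10, 127), (14, 135), (18, 136), (22, 135), (26, 133), (30, 132), (34, 130), (38, 128)]
 Y [44.2 74.4] X [ 9.7 29.7] Z [125.4 139.1]
   [(10, 128), (14, 136), (18, 135), (22, 135), (26, 133)]
```

Emit:
{"fn": "jog_arm", "kwargs": {"moves": [[[0.001,0.0006,-0.004,0],[0.0013,0.0007,-0.008,0],[0.0013,0.0007,-0.011,0],[0.0013,0.0007,-0.013,0],[0.0013,0.0007,-0.013,0]]]}}

```text
time: 19.65
tool_pos: [0.5305, 0.3221, 0.1166]
tcp_rot: [-180.0, 0.0, 118.8]
force: [-1.5, -0.6, 1.9]
grip_width: 0.0289
gripper_force: 59.4
```

Emit:
{"fn": "jog_arm", "kwargs": {"moves": [[[0,0,0,0],[0,0,-0.001,0],[0,0,-0.002,0],[0,0,-0.002,0],[0,0,-0.002,0]]]}}

```text
time: 20.07
tool_pos: [0.5306, 0.3221, 0.1162]
tcp_rot: [179.9, 0.0, 118.8]
force: [-5.1, -1.4, 11.4]
grip_width: 0.029
gripper_force: 60.1
```

Emit:
{"fn": "jog_arm", "kwargs": {"moves": [[[0,0,0,0],[0,0,0,0],[0,0,0,0],[0,0,0,0],[0,0,0,0]]], "hand": 110}}

```text
time: 20.48
tool_pos: [0.5306, 0.3221, 0.1139]
tcp_rot: [-180.0, 0.0, 118.8]
force: [0.6, 0.1, 0.8]
grip_width: 0.0482
gripper_force: 0.0
```

```bash
python3 b.py 9
```

```text
[0.5306 0.3221 0.1139] [0.6 0.1 0.8] 0.0482156761136103
side 872
 Y [-68.1 -25.4] X [12.  52.2] Z [ 70.5 117.4]
   [(10, 83), (14, 110), (18, 111), (22, 113), (26, 114), (30, 116), (34, 114), (38, 108), (42, 102), (46, 82), (50, 82), (54, 87)]
 Y [26. 72.] X [10.8 51.7] Z [ 71.7 117.5]
   [(10, 110), (14, 111), (18, 113), (22, 113), (26, 115), (30, 115), (34, 114), (38, 108), (42, 103), (46, 83), (50, 82), (54, 88)]
top 494
 Y [-73.4 -25.8] X [-5.9 42.8] Z [ 79.1 117.8]
   [(-6, 90), (-2, 98), (2, 96), (6, 108), (10, 110), (14, 111), (18, 112), (22, 114), (26, 115), (30, 116), (34, 104), (38, 98), (42, 97), (46, 96)]
 Y [39.6 74.9] X [ 6.  29.7] Z [108.3 116.7]
   [(6, 110), (10, 111), (14, 111), (18, 112), (22, 114), (26, 115), (30, 116)]
```

The bar now tips the right way, wedged between the notch lips at 17° with its -x edge inside. The +x finger tip stands at z ≈ 109, so I push toward carrier -x to roll it upright.

Emit:
{"fn": "jog_arm", "kwargs": {"moves": [[[-0.007,-0.0038,0,0],[-0.013,-0.0072,0,0],[-0.017,-0.0094,0,0],[-0.02,-0.011,0,0],[-0.0228,-0.0125,0,0]]]}}

```text
time: 21.0
tool_pos: [0.5135, 0.3126, 0.1179]
tcp_rot: [179.2, -0.0, 118.8]
force: [10.6, 5.8, 6.8]
grip_width: 0.0486
gripper_force: 6.7
```

Emit:
{"fn": "jog_arm", "kwargs": {"moves": [[[0,0,0,0],[0,0,0,0],[0,0,0,0],[0,0,0,0],[0,0,0,0]]]}}

```text
time: 21.42
tool_pos: [0.5136, 0.3126, 0.1181]
tcp_rot: [179.2, 0.0, 118.8]
force: [7.0, 4.9, 5.7]
grip_width: 0.0484
gripper_force: 5.0
```

```bash
python3 b.py 10
```

```text
[0.5136 0.3126 0.1181] [7.  4.9 5.7] 0.048378802165416526
side 839
 Y [-68.2 -25.4] X [10.5 51.7] Z [ 71.1 120.9]
   [(10, 85), (14, 88), (18, 82), (22, 116), (30, 119), (34, 115), (38, 109), (42, 90), (46, 91), (50, 83), (54, 77)]
 Y [26.  71.9] X [ 8.7 51.7] Z [ 71.5 121. ]
   [(10, 84), (14, 87), (18, 81), (22, 84), (26, 99), (30, 118), (34, 114), (38, 109), (42, 83), (46, 87), (50, 84), (54, 76)]
top 375
 Y [-73.3 -25.7] X [-5.6 43.3] Z [ 76.6 122.2]
   [(-6, 86), (-2, 97), (2, 98), (6, 109), (10, 111), (14, 113), (18, 115), (22, 118), (26, 120), (30, 115), (34, 109), (38, 98), (42, 96), (46, 96)]
 Y [67.8 73.3] X [4.  9.5] Z [108.9 114.1]
   [(6, 111)]
```

Emit:
{"fn": "jog_arm", "kwargs": {"moves": [[[-0.002,-0.001,0,0],[-0.004,-0.002,0,0],[-0.006,-0.0033,0,0],[-0.008,-0.0044,0,0],[-0.009,-0.005,0,0]]]}}

```text
time: 21.93
tool_pos: [0.5099, 0.3106, 0.122]
tcp_rot: [178.4, -0.0, 118.8]
force: [12.2, 8.6, 13.9]
grip_width: 0.0487
gripper_force: 10.4
```

Emit:
{"fn": "jog_arm", "kwargs": {"moves": [[[0,0,0,0],[0,0,0,0],[0,0,0,0],[0,0,0,0],[0,0,0,0]]]}}

```text
time: 22.35
tool_pos: [0.5099, 0.3106, 0.1221]
tcp_rot: [178.4, -0.0, 118.8]
force: [11.7, 7.5, 13.1]
grip_width: 0.0486
gripper_force: 9.8
```

```bash
python3 b.py 11
```

```text
[0.5099 0.3106 0.1221] [11.7  7.5 13.1] 0.04862494420693591
side 910
 Y [-68.2 -25.3] X [10.  51.8] Z [ 71.  124.3]
   [(10, 86), (14, 82), (18, 96), (22, 98), (26, 122), (30, 118), (34, 114), (38, 112), (42, 89), (46, 84), (50, 83), (54, 74)]
 Y [26.3 72. ] X [ 9.3 51.8] Z [ 71.1 124.4]
   [(6, 83), (10, 86), (14, 85), (18, 95), (22, 99), (26, 121), (30, 119), (34, 113), (38, 113), (42, 76), (46, 83), (50, 85), (54, 80)]
top 378
 Y [-73.3 -26.1] X [-5.5 43. ] Z [ 79.8 124.6]
   [(-6, 87), (-2, 98), (2, 107), (6, 111), (10, 114), (14, 117), (18, 121), (22, 122), (26, 119), (30, 115), (38, 98), (42, 97), (46, 97)]
```

It rolls on (36° now), but the tip rides up the face. I back off, go lower and lift the +x edge by friction instead.

Emit:
{"fn": "jog_arm", "kwargs": {"moves": [[[0.005,0.003,0,0],[0.01,0.006,0,0],[0.015,0.009,0,0],[0.02,0.011,0,0],[0.0263,0.0145,0,0]]]}}

```text
time: 22.87
tool_pos: [0.524, 0.3186, 0.1134]
tcp_rot: [-179.8, -0.0, 118.8]
force: [-1.0, 0.6, -0.2]
grip_width: 0.0489
gripper_force: 0.0
```

Emit:
{"fn": "jog_arm", "kwargs": {"moves": [[[0,0,0,0],[0,0,-0.004,0],[0,0,-0.008,0],[0,0,-0.013,0],[0,0,-0.013,0]]]}}

```text
time: 23.28
tool_pos: [0.5239, 0.3185, 0.0996]
tcp_rot: [-179.8, -0.0, 118.8]
force: [-0.4, -0.1, 0.0]
grip_width: 0.0486
gripper_force: 0.0
```

```bash
python3 b.py 12
```

```text
[0.5239 0.3185 0.0996] [-0.4 -0.1  0. ] 0.04862840813528442
side 863
 Y [-67.9 -25.2] X [11.7 52. ] Z [ 70.6 117.5]
   [(10, 83), (14, 109), (18, 110), (22, 83), (26, 114), (30, 116), (34, 114), (38, 108), (42, 103), (46, 82), (50, 85), (54, 79)]
 Y [26.  71.6] X [11.1 51.2] Z [ 71.7 117.1]
   [(10, 107), (14, 109), (18, 97), (22, 112), (26, 114), (30, 115), (34, 114), (38, 107), (42, 102), (46, 88), (50, 82)]
top 437
 Y [-73.  -25.9] X [-5.4 43. ] Z [ 77.7 117.6]
   [(-6, 90), (-2, 98), (2, 97), (6, 107), (10, 109), (14, 110), (18, 111), (22, 113), (26, 115), (30, 115), (34, 105), (38, 98), (42, 97), (46, 97)]
 Y [38.4 75.7] X [-1.5 25.5] Z [ 94.3 116.6]
   [(6, 109), (10, 109), (14, 110), (18, 112), (22, 113)]
```

Emit:
{"fn": "jog_arm", "kwargs": {"moves": [[[0,0,-0.003,0],[0,0,-0.005,0],[-0.004,-0.0022,-0.005,0],[-0.008,-0.0044,-0.005,0],[-0.011,-0.006,-0.005,0]]]}}

```text
time: 23.8
tool_pos: [0.518, 0.3152, 0.0983]
tcp_rot: [179.4, -0.0, 118.8]
force: [10.6, 6.7, 2.1]
grip_width: 0.0485
gripper_force: 6.0
```

Emit:
{"fn": "jog_arm", "kwargs": {"moves": [[[-0.0005,-0.0003,0.004,0],[-0.001,-0.0006,0.008,0],[-0.0025,-0.0014,0.012,0],[-0.0045,-0.0025,0.016,0],[-0.006,-0.0033,0.0186,0]]]}}

```text
time: 24.22
tool_pos: [0.5079, 0.3097, 0.1158]
tcp_rot: [180.0, 0.0, 118.8]
force: [0.4, -0.2, 0.0]
grip_width: 0.0487
gripper_force: 0.1
```

```bash
python3 b.py 13
```

```text
[0.5079 0.3097 0.1158] [ 0.4 -0.2  0. ] 0.0487471779715699
side 1166
 Y [-67.  -25.2] X [10.2 51.7] Z [ 71.  128.5]
   [(10, 88), (14, 126), (18, 126), (22, 107), (26, 118), (30, 122), (38, 72), (42, 98), (46, 82), (50, 83), (54, 83)]
 Y [25.5 72.1] X [ 9.4 51.8] Z [ 72.6 128.2]
   [(6, 82), (10, 88), (14, 127), (18, 125), (22, 109), (26, 118), (30, 122), (38, 79), (42, 78), (46, 83), (50, 85), (54, 78)]
top 351
 Y [-73.1 -26. ] X [-5.3 43.2] Z [ 78.5 128.8]
   [(-6, 89), (-2, 100), (2, 113), (6, 125), (10, 127), (14, 125), (18, 124), (22, 124), (34, 94), (38, 98), (42, 98), (46, 96)]
```

The bar is nearly upright, leaning about 20° on the +x finger. I lower a little, then close with the axis moved over the bar so the pads square it up.

Emit:
{"fn": "jog_arm", "kwargs": {"moves": [[[0,0,-0.002,0],[0,0,-0.004,0],[0,0,-0.006,0],[0,0,-0.007,0],[0,0,-0.007,0]]]}}

```text
time: 24.73
tool_pos: [0.5076, 0.3096, 0.1071]
tcp_rot: [-179.9, -0.0, 118.8]
force: [-0.4, 0.8, -0.2]
grip_width: 0.0487
gripper_force: 0.0
```

Emit:
{"fn": "jog_arm", "kwargs": {"moves": [[[0.003,0.0017,0,0],[0.0049,0.0027,0,0],[0.0049,0.0027,0,0],[0.0049,0.0027,0,0],[0.0049,0.0027,0,0]]], "hand": 255}}

```text
time: 25.15
tool_pos: [0.5136, 0.3128, 0.1082]
tcp_rot: [179.9, 0.0, 118.8]
force: [0.8, -0.3, -0.0]
grip_width: 0.017
gripper_force: 58.7
```

```bash
python3 b.py 14
```

```text
[0.5136 0.3128 0.1082] [ 0.8 -0.3 -0. ] 0.016995261161651152
side 1200
 Y [-66.8 -25.7] X [ 5.  51.5] Z [ 71.6 128.2]
   [(2, 126), (6, 127), (10, 92), (14, 126), (18, 114), (22, 112), (38, 77), (42, 89), (46, 92), (50, 82), (54, 83)]
 Y [25.6 72.2] X [ 4. 51.] Z [ 71.8 128.4]
   [(2, 127), (6, 126), (10, 95), (14, 126), (18, 114), (22, 114), (26, 80), (30, 75), (42, 81), (46, 81), (50, 84)]
top 372
 Y [-73.  -25.8] X [-5.5 43.4] Z [ 76. 129.]
   [(-6, 88), (-2, 120), (2, 126), (6, 127), (10, 126), (14, 126), (30, 82), (34, 92), (38, 97), (42, 97), (46, 97)]
 Y [52.3 75.2] X [-3.2 11.4] Z [107.3 129.1]
   [(-2, 123), (2, 126), (6, 126), (10, 126)]
```

Width 17 mm and top face flat at z 127: the bar is upright and pinched across its 18. Now I lift, centre over the notch and lower.

Emit:
{"fn": "jog_arm", "kwargs": {"moves": [[[0,0,0.004,0],[0,0,0.008,0],[0.004,0.002,0.008,0],[0.008,0.0042,0.008,0],[0.0097,0.0053,0.008,0]]]}}

```text
time: 25.67
tool_pos: [0.5236, 0.3182, 0.1161]
tcp_rot: [180.0, 0.0, 118.8]
force: [0.3, 0.4, -0.9]
grip_width: 0.0172
gripper_force: 58.6
```

Emit:
{"fn": "jog_arm", "kwargs": {"moves": [[[0,0,0,0],[0,0,0,0],[0,0,0,0],[0,0,0,0],[0,0,0,0]]]}}

```text
time: 26.08
tool_pos: [0.5226, 0.3178, 0.1159]
tcp_rot: [-180.0, -0.0, 118.8]
force: [0.6, 1.0, -0.7]
grip_width: 0.0171
gripper_force: 58.6
```

```bash
python3 b.py 15
```

```text
[0.5226 0.3178 0.1159] [ 0.6  1.  -0.7] 0.017101118917085458
side 1241
 Y [-67.2 -25.5] X [ 9.1 51.3] Z [ 71.1 136. ]
   [(10, 90), (14, 91), (18, 135), (22, 135), (26, 127), (30, 122), (34, 103), (38, 83), (42, 88), (46, 96), (50, 83), (54, 83)]
 Y [25.9 72.5] X [ 8.8 51. ] Z [ 73.1 136.1]
   [(2, 82), (6, 87), (10, 88), (14, 134), (18, 135), (22, 134), (26, 127), (30, 122), (34, 117), (42, 81), (46, 83), (50, 82)]
top 391
 Y [-73.  -25.3] X [-5.6 43.2] Z [ 76.7 137.2]
   [(-6, 87), (-2, 96), (2, 97), (6, 122), (10, 133), (14, 134), (18, 133), (22, 134), (26, 134), (38, 98), (42, 98), (46, 96)]
 Y [47.4 74.3] X [ 7.5 21.7] Z [116.7 136.8]
   [(6, 124), (10, 132), (14, 135), (18, 134), (22, 134)]
```

Emit:
{"fn": "jog_arm", "kwargs": {"moves": [[[0.0007,0.0004,-0.005,0],[0.0007,0.0004,-0.01,0],[0.0007,0.0004,-0.015,0],[0.0007,0.0004,-0.019,0],[0.0007,0.0004,-0.022,0]]]}}

```text
time: 26.6
tool_pos: [0.523, 0.318, 0.0929]
tcp_rot: [-179.9, -0.0, 118.8]
force: [1.2, -0.1, -1.0]
grip_width: 0.017
gripper_force: 58.6
```

Emit:
{"fn": "jog_arm", "kwargs": {"moves": [[[0,0,0,0],[0,0,-0.001,0],[0,0,-0.001,0],[0,0,-0.001,0],[0,0,-0.001,0]]]}}

```text
time: 27.02
tool_pos: [0.5237, 0.3184, 0.0933]
tcp_rot: [180.0, 0.0, 118.8]
force: [0.4, 0.6, -1.7]
grip_width: 0.017
gripper_force: 58.5
```

Emit:
{"fn": "jog_arm", "kwargs": {"moves": [[[0,0,-0.001,0],[0,0,-0.0015,0],[0,0,-0.0015,0],[0,0,-0.0015,0],[0,0,-0.0015,0]]]}}

```text
time: 27.43
tool_pos: [0.5239, 0.3185, 0.0922]
tcp_rot: [179.9, 0.0, 118.8]
force: [-0.9, -1.0, 5.4]
grip_width: 0.0171
gripper_force: 59.3
```

Emit:
{"fn": "jog_arm", "kwargs": {"moves": [[[0,0,0,0],[0,0,0,0],[0,0,0,0],[0,0,0,0],[0,0,0,0]]], "hand": 110}}

```text
time: 27.85
tool_pos: [0.5234, 0.3182, 0.0912]
tcp_rot: [-180.0, -0.0, 118.8]
force: [-0.3, 0.1, -0.3]
grip_width: 0.0488
gripper_force: 0.0
```

Emit:
{"fn": "jog_arm", "kwargs": {"moves": [[[0,0,0.01,0],[0,0,0.03,0],[0,0,0.06,0],[0,0,0.1,0],[0,0,0.14,0]]]}}

```text
time: 28.27
tool_pos: [0.5226, 0.3178, 0.2329]
tcp_rot: [-179.9, -0.0, 118.8]
force: [0.4, 0.6, -1.2]
grip_width: 0.0489
gripper_force: 0.0
```

Emit:
{"fn": "jog_arm", "kwargs": {"moves": [[[-0.01,-0.04,0.02,0],[-0.01,-0.08,0.03,0],[-0.01,-0.12,0.03,0],[-0.01,-0.16,0.03,0],[-0.01,-0.2,0.03,0]]]}}

```text
time: 28.68
tool_pos: [0.5135, 0.1166, 0.263]
tcp_rot: [179.9, 0.1, 118.8]
force: [1.4, -0.5, 0.1]
grip_width: 0.0487
gripper_force: 0.0
```

Emit:
{"fn": "jog_arm", "kwargs": {"moves": [[[0,-0.04,0,0],[0,-0.08,0,0],[0,-0.12,0,0],[0,-0.16,0,0],[0,-0.2,0,0]]]}}

```text
time: 29.1
tool_pos: [0.5132, -0.0836, 0.2625]
tcp_rot: [179.9, 0.0, 118.8]
force: [-0.1, 0.2, -0.2]
grip_width: 0.0485
gripper_force: 0.0
```

```bash
python3 b.py 16; python3 - <<'E'
from m import *
chk("pics/top_16.npz")
c=dict(np.load('pics/side_16.npz'))['color'];t=dict(np.load('pics/top_16.npz'))['color']
cv2.imwrite('pics/s16.png',np.hstack([cv2.resize(c[160:330,230:480,::-1],(500,340)),cv2.resize(t[150:240,180:260,::-1],(300,340))]))
# bystanders: change of top depth vs start, by blob
a=dict(np.load("pics/top0.npz"))["depth"];b=dict(np.load("pics/top_16.npz"))["depth"]
m=((abs(a-b)>.012)&(a>0)&(b>0)).astype(np.uint8);m=cv2.morphologyEx(m,cv2.MORPH_OPEN,np.ones((2,2)))
n,_,s,ce=cv2.connectedComponentsWithStats(m)
print([(ce[i].round().tolist(),int(s[i,4])) for i in range(1,n) if s[i,4]>12])
E
```

```text
[ 0.5132 -0.0836  0.2625] [-0.1  0.2 -0.2] 0.04845448429286736
side 983
 Y [-66.9 -25.6] X [16.3 51.3] Z [ 71.8 112.6]
   [(14, 110), (18, 111), (22, 111), (26, 111), (30, 101), (34, 99), (42, 78), (46, 79), (50, 82)]
 Y [25.2 72.2] X [15.8 51.4] Z [ 71.9 112.3]
   [(14, 111), (18, 111), (22, 111), (26, 110), (30, 100), (34, 101), (42, 82), (46, 81), (50, 85)]
top 490
 Y [-73.1 -25.8] X [-4.6 34.9] Z [ 75.3 114.1]
   [(-6, 77), (10, 106), (14, 110), (18, 111), (22, 110), (26, 109), (34, 90)]
 Y [25.7 73.6] X [-2.2 41.5] Z [ 72.6 113.3]
   [(-6, 80), (-2, 84), (2, 81), (10, 107), (14, 110), (18, 110), (22, 110), (26, 110), (34, 89), (38, 80)]
gap z pct [24. 44. 46. 50. 76.] 499
body 327 -53.5 -17.2 -31.2 34.8 0.046
tab 97 -52.4 -19.2 -5.2 9.2 0.075
tin 118 -29.4 54.8 -33.4 34.5 0.079
high 820 -6.6 46.8 -73.3 77.0 0.11
[([532.0, 208.0], 81631), ([215.0, 104.0], 89), ([231.0, 115.0], 26), ([210.0, 131.0], 157), ([331.0, 138.0], 445), ([205.0, 188.0], 680), ([224.0, 209.0], 474), ([35.0, 373.0], 3397)]
```

View pics/s16.png

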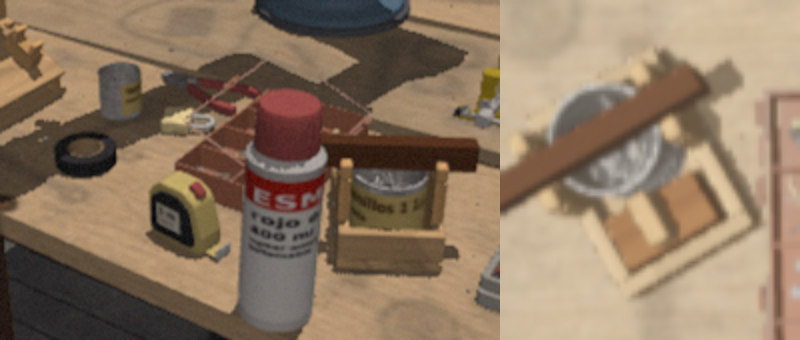

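The bar is seated upright in both notches: top at z 111 mm, centred along y, filler and tin in place. The depth difference near (213,118) suggests the spray can moved, so I check it and the other bystanders.

```bash
python3 - <<'E'
from h import *
import os
v,u=np.mgrid[:400,:640]
for f in("top0","top3","top_6","top_9","top_12","top_16"):
    W=cloud(dict(np.load(f"pics/{f}.npz")));z=W[...,2]
    k=(u>185)&(u<245)&(v>85)&(v<145)&(z>.194)&(z<.212); p=W[k][:,:2]*1000
    if len(p)>20: print(f,len(p),cv2.minAreaRect(p.astype(np.float32))[:2],np.median(z[k]))
    k=(u>185)&(u<245)&(v>85)&(v<155)&(z>.14)&(z<.17); p=W[k][:,:2]*1000
    if len(p)>10: print("   shoulder",len(p),cv2.minEnclosingCircle(p.astype(np.float32)))
A,B=[cloud(dict(np.load(f"pics/{f}.npz"))) for f in("side0","side_16")]
def c(W,b,lo=.02,hi=.3):
    k=(W[...,0]>b[0])&(W[...,0]<b[1])&(W[...,1]>b[2])&(W[...,1]<b[3])&(W[...,2]>lo)&(W[...,2]<hi)
    return k.sum(),(np.percentile(W[k],[3,50,97],0)*1000).round().tolist()
for n,b,lo in(("spray",(.56,.74,.2,.36),.02),("tmeas",(.55,.7,.1,.22),.02),("tape",(.5,.62,-.05,.05),.008)): 
    for W in(A,B): print(n,c(W,b,lo))
E
```

```text
top0 530 ((664.89697265625, 279.0384521484375), (49.75141525268555, 52.150447845458984)) 0.2010786093399886
   shoulder 284 ((666.19482421875, 278.67425537109375), 32.85612487792969)
top3 535 ((659.7886962890625, 281.3497619628906), (51.88390350341797, 51.46347427368164)) 0.20068664639927047
   shoulder 276 ((661.4674072265625, 279.87420654296875), 32.634281158447266)
top_6 528 ((660.1124877929688, 280.3406066894531), (51.19272994995117, 51.22199249267578)) 0.20076848371635825
   shoulder 276 ((661.5253295898438, 279.78533935546875), 32.71323013305664)
top_9 531 ((659.5543212890625, 280.82171630859375), (50.76485824584961, 51.65489196777344)) 0.20053047087926623
   shoulder 279 ((661.4635009765625, 279.8421630859375), 32.5898323059082)
top_12 534 ((659.8002319335938, 280.5890808105469), (51.387264251708984, 51.09719467163086)) 0.2007399246330358
   shoulder 276 ((661.543212890625, 279.742919921875), 32.67833709716797)
top_16 533 ((659.4857788085938, 281.0666198730469), (50.94184875488281, 51.456363677978516)) 0.20067829229894674
   shoulder 279 ((661.50634765625, 279.9600524902344), 32.64141845703125)
spray (np.int64(5153), [[562.0, 259.0, 24.0], [688.0, 295.0, 100.0], [704.0, 335.0, 202.0]])
spray (np.int64(5215), [[562.0, 259.0, 24.0], [687.0, 295.0, 101.0], [704.0, 335.0, 202.0]])
tmeas (np.int64(1069), [[560.0, 115.0, 22.0], [637.0, 158.0, 43.0], [648.0, 185.0, 68.0]])
tmeas (np.int64(1077), [[560.0, 115.0, 21.0], [638.0, 158.0, 42.0], [648.0, 184.0, 68.0]])
tape (np.int64(346), [[540.0, -46.0, 9.0], [565.0, -6.0, 18.0], [598.0, 15.0, 20.0]])
tape (np.int64(465), [[541.0, -45.0, 9.0], [575.0, -13.0, 18.0], [603.0, 15.0, 20.0]])
```

```bash
python3 - <<'E'
from h import *
L=lambda f:dict(np.load(f"pics/{f}.npz"))
a,b=L("top0"),L("top_16");print(abs(a["camera_from_world"]-b["camera_from_world"]).max())
g=lambda c:cv2.cvtColor(c["color"],cv2.COLOR_RGB2GRAY)
def tm(A,B,x,y,w,h):
    r=cv2.matchTemplate(g(B)[y-8:y+h+8,x-8:x+w+8],g(A)[y:y+h,x:x+w],cv2.TM_CCOEFF_NORMED);_,s,_,p=cv2.minMaxLoc(r);return (p[0]-8,p[1]-8,round(s,3))
print("top spray",tm(a,b,193,95,42,48),"tmeas",tm(a,b,263,136,34,22),"tape",tm(a,b,333,153,32,32),"padlock",tm(a,b,316,208,28,24),"pliers",tm(a,b,315,236,56,32),"carrier end",tm(a,b,215,205,35,25))
for f in("side1","side2","side_6","side_16"): print(f,"spray",tm(L("side0"),L(f),348,205,42,115),"tmeas",tm(L("side0"),L(f),303,245,44,42))
E
```

```text
0.0
top spray (-1, 2, 0.964) tmeas (0, 0, 0.999) tape (0, 0, 0.776) padlock (-1, 0, 0.395) pliers (0, 0, 0.625) carrier end (0, 0, 0.423)
side1 spray (0, 0, 0.92) tmeas (0, 0, 0.996)
side2 spray (0, 0, 0.924) tmeas (0, 0, 0.88)
side_6 spray (0, 0, 0.884) tmeas (0, 0, 0.996)
side_16 spray (0, 0, 0.945) tmeas (0, 0, 0.997)
```

```bash
python3 - <<'E'
from h import *
from scipy.optimize import least_squares
for f in("side0","side1","side2","side3","side_16"):
    W=cloud(dict(np.load(f"pics/{f}.npz")));o=f
    for lo,hi,R in((.02,.06,.033),(.09,.13,.033),(.165,.195,.0255)):
        k=(abs(W[...,0]-.665)<.06)&(abs(W[...,1]-.28)<.06)&(W[...,2]>lo)&(W[...,2]<hi);p=W[k][:,:2]
        r=least_squares(lambda q:np.hypot(*(p-q[:2]).T)-q[2],[.665,.28,R],loss="soft_l1",f_scale=.002)
        o+="  "+str((r.x*1000).round(1))
    print(o)
E
```

```text
side0  [672.3 277.7  32.6]  [669.8 278.7  32.5]  [666.8 279.7  26.5]
side1  [672.2 277.8  32.6]  [669.  278.9  32.5]  [666.  280.2  26.4]
side2  [672.3 277.9  32.4]  [669.3 279.1  32.3]  [665.8 280.1  26.5]
side3  [672.  277.8  32.6]  [668.9 279.   32.6]  [665.7 280.   26.6]
side_16  [672.  277.8  32.5]  [668.9 279.   32.6]  [666.  280.   26.4]
```

```bash
python3 -c "
from rig import robot
print(robot.hand_in())"
```

```text
the job is handed in; nothing more can be done
None
```

I handed the job in at about 29 s: filler upright in the gap beside the tin, then the bar on edge in both notches, sticking out about equally. One doubt: the top camera put the spray can's top about 5 mm from its starting place, but the side camera showed its base within 0.3 mm and its top within 1 mm, so I left it.

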